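# Clean down the paraffin cold plate

### The arm

A 7-joint arm with a two-finger parallel gripper is mounted at the origin on a cart in front of the work surface, level with it; the furniture and walls round the work are solid. World frame = base frame: x ahead of the robot, y to its left, z up, the work surface at z = 0. Lengths are in m, angles in rad, forces in N, time in s.
With the tool pointing down it reaches from about 0.35 to 0.9 m from the base axis. Payload 8.1 kg.
Tool frame: the origin (TCP) lies midway between the tips of the shut fingers; the grasp point (between the pads) lies arm.tcp_to_grasp behind it (arm.tcp_to_grasp is the distance from the TCP to the grasp point, in m); z points along the fingers, y is the line along which they close (so a half turn about z gives the same grasp; the last joint's range is limited). The gripper opens to 92 mm and grips with 3 to 60 N. Pads are 19 mm wide; open, the fingers measure 130 mm over their backs; the gripper's body (75 mm by 190 mm) begins 47 mm behind the grasp point.
Start: joints at [-1.264, 0.434, 0.025, 1.573, -0.012, 1.134, -0.075], TCP at [0.249, 0.573, 0.227] pointing down, gripper open.
Joint ranges: [-2.62, 2.62], [-0.44, 2.09], [-1.27, 1.32], [0.08, 2.57], [-1.32, 4.46], [0.12, 2], [-2.74, 2.74]. Speed limits (rad/s): [2.22, 2.22, 3.01, 3.01, 3.14, 3.14, 3.14].

### API

Orientations are given as a rotation vector (axis times angle).
In Python, from cell import observe, get_image, arm gives the robot as it stands. The module is installed in compiled form; this text tells all that it offers.
- The arm moves only by the tool drive_tool, never from a script. Its argument "steps" is a list of rows, each a list of 5 numbers: the closure, from 0 (fully open) to 1 (shut), then the shift along the world's x, y, z in mm, then the turn about the world's z in rad. In form: [[hand, x, y, z, roll], ...]. A call has 1 to 20 rows; each row shifts and turns the commanded pose from where the row before left it; what a row does not reach is not made up. A row lasts 1/12 s, in which the tool goes at most 41.7 mm and 7.16 degrees, less where a joint would pass 70% of its speed; a pose out of reach is approached as far as the arm can. A call with a gripper value outside its range is refused whole. The fingers move at their own pace and stop on an object; "grip_force" is the grip in N (left out, the last holds). Time passes only in rows, so rows that do not move let the fingers close. It gives the time, the measured TCP pose, the force, the opening and the grip force at its end, in the units of the state.
- observe(): the state, without advancing time (a new reading comes with each control period).
- get_image(name): name is "scene" or "top"; returns a dict with "image" (400x640x3 uint8, red, green, blue), "vfov" (degrees; the focal length in pixels is half the picture's height over the tangent of half this angle, whatever the lens; pixels are square), "cx", "cy" (the principal point, pixels), "xyz" and "attitude" of the camera in the world. Camera axes: x right, y down, z forward; pixel columns grow to the right and rows downward; lengths in m; the calibration is good to about 2 mm. A picture is of the moment at which its call begins. There is no depth.
- arm.sign_off(): hands the job in; it is judged then, once.
The state is a dict: "clock": time; "joints": joint angles; "dq": joint speeds; "joint_efforts": joint torques, N m; "position": TCP position; "ee_rot": TCP orientation; "force": force on the tool from outside, world axes, zero at the start; "ft_torque": the same for the moment, N m; "width": opening from 0.0 (shut) to 1.0 (fully open); "gripper_force": force on a finger pad.
Only numpy, scipy, OpenCV 4.12 (cv2) and the standard library are available. Lean on these libraries where they do the work, as an engineer would, in place of code of your own. Each camera call takes 0.05 s, during which the arm holds its last target. There are 200 camera calls.

### The job

Clean down the paraffin cold plate: lift the specimen blocks off it into the steel tray, prise up the scrap-well cover with the spatula's blade and stand it open, scrape every wax chip into the well with the blue scraper block, shut the cover flush past its catch, and only then press the green start plunger right down to its stop. Do not hold chips in the fingers, do not push the blocks with the scraper, and leave the other things alone. At the end the blocks lie flat, wax up and not stacked, in the tray, and both tools are back down on the bare worktop, the spatula flat and the scraper on its foot.

Things in the scene. Friction and masses are not known exactly. Their poses are not given: they have to be found in the camera images.
- cold_plate: Paraffin cold plate: low white machine, 150 x 310 x 64 mm, fixed. Own axes: x depth (front, with vents, at x=-75 mm, towards the robot), y along it, z up; origin on the worktop. y -150 to -60 mm: scrap well under a steel cover; -60 to 115: dark metal deck, 54 mm high, flush with the shut cover; 115 to 160: control strip. Whatever is pushed over the deck's edge at y=-60 falls into the open well.
- deck_centre (a point): Centre of the deck's top face, 175 mm (y) by 134 mm (x, between steel side rails 10 mm higher than the deck; the control strip at the +y end is also 10 mm higher). Axes as cold_plate.
- well_centre (a point): Centre of the scrap well's inner floor, 36 mm below the well's rim, 40 mm below the deck; inside the well is 138 mm along x and 84 mm along y. Axes as cold_plate.
- pry_notch (a point): Pry notch, at (-75, -79, 43) mm in cold_plate: an opening through the well's front wall just under the cover's front edge, near its free end. 26 mm wide along y, 14 mm high (36 to 50 mm above the worktop; the cover's underside is at 50), wall 6 mm thick, open to the well behind. The point is its centre on the outer face; a blade goes in along +x.
- cover_hinge (a point): Middle of the cover's hinge axis, at the well's outer end (cold_plate y=-147 mm), 50 mm above the worktop; the axis runs along the machine's x. Axes as cold_plate.
- scrap_cover (a joint): Cover angle (rad): 0 shut flush, 1.75 open, just past upright at the well's outer end. Steel flap 150 mm (x), 86 mm from hinge to free edge, 4 mm thick; no handle, no edge to grip while shut. A spring ball catch holds it (about 7 N at the notch, gone by 0.15 rad); then a stiff hinge (0.1 N m) lets it stay at any angle. To shut it, push it over and press its free edge down past the catch.
- start_plunger (a joint): How far the start plunger is pressed (m): 0 up, 0.009 at its stop. Spring: 1.5 N to start, 6 N at the stop; it comes up again when let go.
- plunger_top (a point): Centre of the top of the green mushroom-shaped start plunger (29 mm across) on the control strip, 86 mm above the worktop when up; it is pressed straight down.
- spatula_mid (a point): Centre of the steel double-ended spatula: a straight thin bar 12 mm wide, 176 mm long along its own y, 5 mm thick (z), the two ends alike; it starts lying flat on the worktop. 30 g.
- scraper_mid (a point): Centre of the blue scraper block, 28 mm above its underside. Flat foot 74 mm (own x) by 36 mm (own y), 16 mm high, straight steel lower edges along own x; on it a handle 62 mm (x) by 22 mm (y), its top 57 mm above the underside. Starts standing on its foot. 110 to 180 g. It scrapes along its own y.
- block_tray: Shallow steel tray, 150 mm (own x) by 105 mm (own y), 14 mm high, walls and floor 3 mm, fixed to the worktop. Origin: centre of its underside.
- block_0_mid (a point): Centre of the specimen block on the pink cassette: 38 mm (own x) by 28 mm (own y) by 14 mm high, cream wax on a flat cassette, on the deck near the control strip with its long side across the deck. 20 g. May be absent.
- block_1_mid (a point): Centre of the specimen block on the green cassette: 38 mm (own x) by 28 mm (own y) by 14 mm high, cream wax on a flat cassette, on the deck near the control strip with its long side across the deck. 20 g. May be absent.
- block_2_mid (a point): Centre of the specimen block on the yellow cassette: 38 mm (own x) by 28 mm (own y) by 14 mm high, cream wax on a flat cassette, on the deck near the control strip with its long side across the deck. 20 g. May be absent.
- chip_0_mid (a point): Centre of a loose cream wax chip lying on the deck, an irregular flat shard about 26 x 19 x 8 to 11 mm, 12 g. May be absent.
- chip_1_mid (a point): Centre of a loose cream wax chip lying on the deck, an irregular flat shard about 26 x 19 x 8 to 11 mm, 12 g. May be absent.
- chip_2_mid (a point): Centre of a loose cream wax chip lying on the deck, an irregular flat shard about 26 x 19 x 8 to 11 mm, 12 g. May be absent.
- chip_3_mid (a point): Centre of a loose cream wax chip lying on the deck, an irregular flat shard about 26 x 19 x 8 to 11 mm, 12 g. May be absent.
- chip_4_mid (a point): Centre of a loose cream wax chip lying on the deck, an irregular flat shard about 26 x 19 x 8 to 11 mm, 12 g. May be absent.
- sample_cup: Small lidded sample cup, 59 mm across, 61 mm high, behind the machine; leave alone. Origin: under its centre.
- dropper: Amber dropper bottle, 33 mm across, 102 mm high, behind the machine; leave alone. Origin: under its centre.
- bench_timer: White digital timer, 58 x 66 x 16 mm, lying in front to the right; leave alone. Origin: under its centre.
- forceps: Steel forceps, 22 x 135 x 9 mm, lying at the left; leave alone. Origin: under its centre.
- chip_5_mid (a point): Centre of a loose cream wax chip lying on the deck, an irregular flat shard about 26 x 19 x 8 to 11 mm, 12 g. May be absent.
Not all that is in view belongs to the job. Leave any black or red look-alike of the part that bears block_2_mid alone.

How it is judged:
By the outcome, as a careful person would: the job done as asked, in the order asked, and still so for the second after the job is handed in, with the robot touching nothing.
Of chip_0, chip_1, chip_2, chip_3, chip_4, chip_5 only 3 to 6 are there at a start; the rules pass over those that are not, and their reading is None.
Of block_0, block_1, block_2 only 2 to 3 are there at a start; the rules pass over those that are not, and their reading is None.
At some moment in a run one of spatula, scraper may be knocked a few centimetres aside while the robot is not near it.
It also fails if it takes over 184 s, if anything falls off the work surface, if the arm or the gripper's body presses on something with over 40 N, if the wrist force passes 120 N, or if a joint passes its speed limit or range.

## Working session

There is one attempt and no reset: what is moved stays moved. The work goes in short steps, Python scripts to look and compute and a tool call to move; the robot and the scene stay as the last step left them, time stands still between calls to the robot, and variables do not carry over. Pictures are saved under pics/ and viewed, at most 14 in all, crops included, and the job is handed in when it is done.

Besides the shell and the picture viewer there is one more tool, called after "Request:" by a JSON object that holds its "api" and its "payload". drive_tool: Moves the arm, as the interface text tells. Its arguments: {"type":"object","properties":{"steps":{"type":"array"},"grip_force":{"type":"number"}},"required":["steps"]}

```bash
mkdir -p pics
cat > h.py <<'E'
import numpy as np, cv2
from scipy.spatial.transform import Rotation as R
from cell import observe, get_image, arm
def cam(n):
    d=get_image(n); d['f']=200/np.tan(np.radians(d['vfov'])/2)
    a=np.array(d['attitude'],float)
    d['R']=a if a.shape==(3,3) else (R.from_rotvec(a).as_matrix() if a.size==3 else R.from_quat(a).as_matrix())
    return d
def ray(d,u,v,z):
    r=d['R']@np.array([(u-d['cx'])/d['f'],(v-d['cy'])/d['f'],1]); o=np.array(d['xyz'])
    return o+r*(z-o[2])/r[2]
def proj(d,p):
    q=d['R'].T@(np.array(p,float)-d['xyz']); return d['cx']+d['f']*q[0]/q[2], d['cy']+d['f']*q[1]/q[2]
def save(d,name,box=None,s=1):
    im=d['image'][...,::-1]
    if box: im=im[box[1]:box[3],box[0]:box[2]]
    cv2.imwrite('pics/'+name,cv2.resize(im,None,fx=s,fy=s,interpolation=cv2.INTER_CUBIC))
E
python3 - <<'E'
from h import *
for n in('scene','top'):
    d=cam(n); save(d,n+'0.png',s=1.25); print(n,d['xyz'],d['attitude'],d['vfov'],d['cx'],d['cy'])
print(observe(),arm.tcp_to_grasp)
E
```

```text
scene [-0.06768639 -0.11396657  0.80875615] [-2.12793277  1.25627473 -0.48150943] 51.97185372088787 317.94047700218897 197.4006732812123
top [0.29075365 0.18334453 1.15672883] [-2.13695077  2.1108238  -0.20721676] 49.39258031208399 320.4662150185476 196.13301335062525
{'clock': 0.1, 'joints': array([-1.26359678,  0.4351626 ,  0.02495356,  1.57400777, -0.01161919,
        1.13403587, -0.07507235]), 'dq': array([-6.47514194e-05, -9.04236332e-04, -8.66071437e-04, -1.70212654e-03,
       -1.62368839e-03,  9.32186952e-04, -1.03860256e-03]), 'joint_efforts': array([ 3.55427488e-03, -6.69124532e+01,  9.88243036e-01, -3.15145040e+01,
       -6.04786514e-02,  3.73188907e-02,  5.06971446e-05]), 'position': array([0.24885948, 0.5727993 , 0.22601681]), 'ee_rot': array([-6.39226204e-01, -3.07567511e+00,  2.28683695e-03]), 'force': array([ 0.58597186, -0.01977356,  0.41506551]), 'ft_torque': array([ 0.00768976,  0.01110212, -0.00387147]), 'gripper_force': 0.0, 'width': 1.000111465970808} 0.0188
```

View pics/scene0.png

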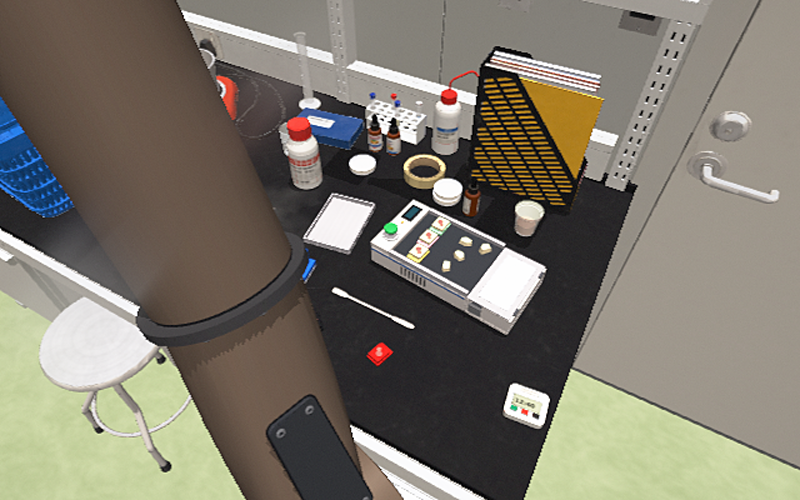

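View pics/top0.png

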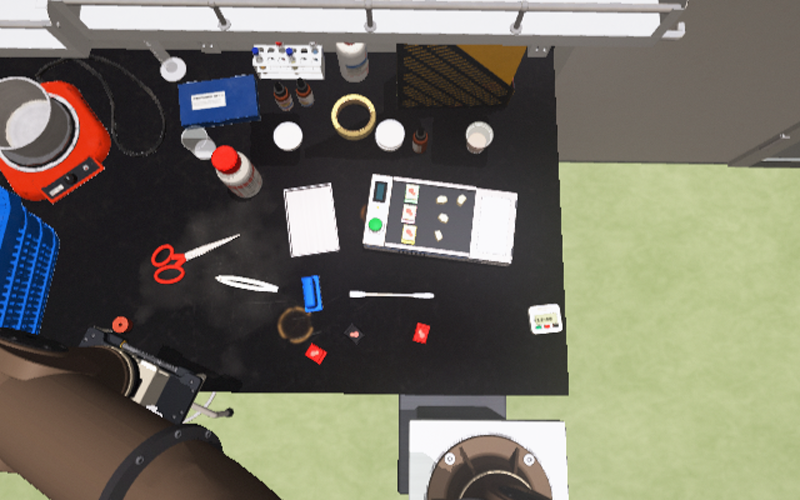

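The top view shows the cold plate centred near (440,220), with three blocks at (410,192), (409,213) and (409,234), and four chips at (442,199), (461,200), (443,217) and (438,236). The spatula is at (391,295), the scraper at (312,293) and the tray at (312,220). The look-alikes to leave alone are the red ones at (316,353) and (422,333) and the black one at (354,333). The forceps are at (247,284) and the scissors at (190,258). I'll check my choice in a close crop.

Run:
```python
from h import *
d=cam('top'); save(d,'c1.png',(220,130,420,280),4)
# colour masks
im=d['image']; hsv=cv2.cvtColor(im,cv2.COLOR_RGB2HSV)
def blobs(m,z,name,amin=15):
    n,l,s,c=cv2.connectedComponentsWithStats(m.astype(np.uint8))
    for i in range(1,n):
        if s[i,4]<amin or s[i,4]>5000: continue
        cnt=cv2.findContours((l==i).astype(np.uint8),0,2)[0][0]; r=cv2.minAreaRect(cnt)
        pts=[ray(d,*p,z)[:2] for p in cv2.boxPoints(r)]
        a,b=pts[1]-pts[0],pts[2]-pts[1]; L=a if np.hypot(*a)>np.hypot(*b) else b
        print(name,s[i,4],c[i].round(1),(ray(d,*c[i],z)[:2]*1e3).round(1),'sz',(np.hypot(*a)*1e3).round(),(np.hypot(*b)*1e3).round(),'ang',np.degrees(np.arctan2(L[1],L[0])).round(1))
box=np.zeros(im.shape[:2],bool); box[130:280,220:420]=1
H,S,V=hsv[...,0],hsv[...,1],hsv[...,2]
blobs(box&(H>95)&(H<125)&(S>120)&(V>60),.03,'blue')
blobs(box&(H>45)&(H<85)&(S>100)&(V>60),.086,'green')
blobs(box&(V>140)&(S<60),.054,'white')
blobs(box&(V>140)&(S>=15)&(S<110),.06,'cream')
```

```text
blue 409 [249.  234.5] [403.6 363.2] sz 37.0 75.0 ang -171.4
green 80 [299.8 179.2] [539.3 232.3] sz 24.0 25.0 ang -108.1
white 3124 [365.1 176.9] [555.3  63.7] sz 155.0 317.0 ang -97.2
white 2076 [248.9 175.8] [554.1 366.3] sz 103.0 147.0 ang -170.9
white 142 [329.1 154.6] [614.1 158.1] sz 41.0 28.0 ang -7.2
white 43 [368.8 159. ] [603.7  53.5] sz 20.0 15.0 ang -32.9
white 44 [353.4 158.8] [603.5  94. ] sz 18.0 16.0 ang -89.2
white 249 [326.8 176.9] [553.8 163.4] sz 77.0 30.0 ang -2.4
white 45 [354.5 173.6] [563.5  91.4] sz 15.0 20.0 ang -135.6
white 40 [350.4 187.5] [526.4 101.9] sz 13.0 21.0 ang 179.9
white 216 [312.3 235.4] [400.9 198.9] sz 11.0 168.0 ang -90.3
cream 28 [329.3 152.8] [617.3 157.7] sz 11.0 19.0 ang -153.8
cream 35 [327.8 159.7] [598.6 161.5] sz 16.0 26.0 ang -101.0
cream 20 [353.4 160.4] [597.4  94.7] sz 21.0 14.0 ang -89.2
cream 20 [368.4 160.8] [596.9  55.2] sz 23.0 15.0 ang -43.9
cream 26 [326.8 169. ] [573.4 163.8] sz 11.0 19.0 ang -161.6
cream 19 [353.5 175.1] [558.1  94.3] sz 13.0 21.0 ang -116.7
cream 32 [325.5 177.1] [551.8 166.9] sz 25.0 24.0 ang -81.9
cream 72 [326.1 189.5] [519.  165.2] sz 26.0 32.0 ang -179.6
cream 24 [301.9 234.9] [401.2 225.1] sz 5.0 40.0 ang -96.4
cream 26 [283.2 267.1] [320.5 269.9] sz 15.0 10.0 ang -89.3
```

View pics/c1.png

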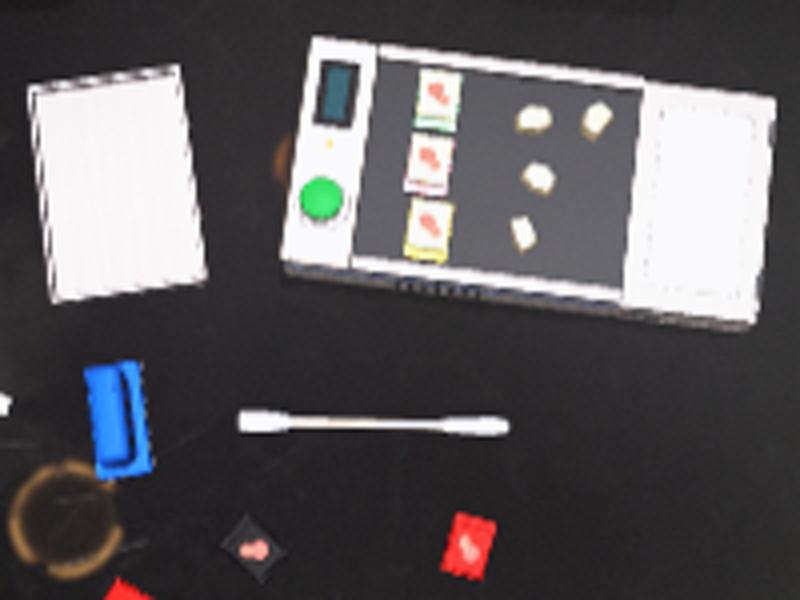

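The crop shows, in crop pixels:
- **Blocks:** green at (437,97), pink/red-edged at (429,163) and yellow at (429,230). Green and yellow are clear, and pink is on the deck as described.
- **Chips:** four, at (535,118), (597,120), (539,178) and (523,232).
- **Plate corners:** roughly (313,37), (776,97), (755,320) and (283,262).

I'll fit the plate pose next and read positions in its axes.

Run:
```python
from h import *
from scipy.optimize import least_squares
d=cam('top'); im=d['image']; hsv=cv2.cvtColor(im,cv2.COLOR_RGB2HSV)
# corners (full px) -> plate coords
C=[((313,37),(75,160,64)),((776,97),(75,-150,54)),((283,262),(-75,160,64)),((755,318),(-75,-150,54)),((374,48),(67,115,64)),((641,80),(75,-60,60)),((625,290),(-67,-60,54)),((323,199),None)]
P=[];W=[]
for (u,v),q in C:
    if q is None: continue
    w=ray(d,u/4+220-.4,v/4+130-.4,q[2]/1e3)[:2]*1e3; P.append(q[:2]);W.append(w)
P=np.array(P,float);W=np.array(W)
f=lambda p:(P@np.array([[np.cos(p[2]),np.sin(p[2])],[-np.sin(p[2]),np.cos(p[2])]])+p[:2]-W)
s=least_squares(lambda p:f(p).ravel(),[555,68,-.12],loss='soft_l1').x
print('plate',s,np.degrees(s[2]));print(f(s).round(1))
np.save('plate.npy',s)
c,si=np.cos(s[2]),np.sin(s[2]); M=np.array([[c,-si],[si,c]])
V=hsv[...,2]; S=hsv[...,1]
# deck interior mask
poly=np.array([proj(d,np.r_[(M@np.array(p)+s[:2])/1e3,.054]) for p in((-64,112),(60,112),(60,-57),(-64,-57))])
m=np.zeros(V.shape,np.uint8); cv2.fillPoly(m,[poly.round().astype(int)],1)
m=((m>0)&((V>120)|(S>90))).astype(np.uint8)
n,l,st,cc=cv2.connectedComponentsWithStats(m)
for i in range(1,n):
    if st[i,4]<12: continue
    r=cv2.minAreaRect(cv2.findContours((l==i).astype(np.uint8),0,2)[0][0])
    w=ray(d,*r[0],.060)[:2]*1e3
    print(st[i,4],'world',w.round(1),'plate',(M.T@(w-s[:2])).round(1),r[1],r[2])
g=ray(d,299.8,179.2,.086)[:2]*1e3; print('plunger plate',M.T@(g-s[:2]))
for q in((-75,-79),(0,-147),(0,27.5),(0,-105)): print(q,(M@np.array(q)+s[:2]).round(1))
```

```text
plate [ 5.61290533e+02  9.18549462e+01 -1.05419738e-01] -6.040106068032587
[[-0.3  2.5]
 [ 0.9 -0.6]
 [ 1.1  2.4]
 [-0.7 -2.5]
 [-6.  -1.3]
 [ 1.7 -0.7]
 [-0.5  2.8]]
138 world [609.7 158.5] plate [41.1 71.4] (10.666986465454102, 12.651541709899902) 7.125016689300537
58 world [600.4  55.9] plate [ 42.7 -31.6] (6.559298038482666, 9.370426177978516) 38.65980529785156
58 world [600.   95.6] plate [38.1  7.8] (7.0, 8.0) 90.0
350 world [545.5 163. ] plate [-23.2  69.1] (33.0, 12.0) 90.0
59 world [561.1  93.1] plate [-0.3  1.2] (8.0, 8.0) 90.0
49 world [523.4 102.4] plate [-38.7   6.5] (9.216353416442871, 5.578319072723389) 75.96376037597656
plunger plate [-36.57488306 137.23534725]
(-75, -79) [478.4  21.2]
(0, -147) [545.8 -54.3]
(0, 27.5) [564.2 119.2]
(0, -105) [550.2 -12.6]
```

Request:
{"api": "drive_tool", "payload": {"steps": [[0.5,18,-21,-3,0.015],[0.5,18,-21,-3,0.015],[0.5,18,-21,-3,0.015],[0.5,18,-21,-3,0.015],[0.5,18,-21,-3,0.015],[0.5,18,-21,-3,0.015],[0.5,18,-21,-3,0.015],[0.5,18,-21,-3,0.015],[0.5,18,-21,-3,0.015],[0.5,18,-21,-3,0.015],[0.5,18,-21,-3,0.015],[0.5,18,-21,-3,0.015],[0.5,18,-21,-3,0.015],[0.5,18,-21,-3,0.015],[0.5,18,-21,-3,0.015],[0.5,18,-21,-3,0.015],[0.5,18,-21,-3,0.015],[0.5,18,-20,-3,0.015],[0.5,18,-19,-3,0.015],[0.5,18,-19,-3,0.02]], "grip_force": 15}}

```text
clock: 1.87
position: [0.6097, 0.1571, 0.1664]
ee_rot: [-0.164, -3.137, 0.0]
force: [0.8, 0.5, -0.3]
width: 0.497
gripper_force: 0.0
```

```bash
cat >> h.py <<'E'
def st():
    o=observe(); y=R.from_rotvec(o['ee_rot']).as_matrix()[:,1]
    print('t',round(o['clock'],2),'pos',(o['position']*1e3).round(1),'closeang',np.degrees(np.arctan2(y[1],y[0])).round(1),'w',round(o['width'],3),'F',o['force'].round(1),'gf',round(float(o['gripper_force']),1))
def plate(x,y):
    s=np.load('plate.npy'); c,n=np.cos(s[2]),np.sin(s[2]); return np.array([c*x-n*y,n*x+c*y])+s[:2]
E
python3 - <<'E'
from h import *
st(); d=cam('top'); save(d,'t2.png',(220,100,420,250),4)
d=cam('scene'); save(d,'s2.png',(280,140,460,275),4)
E
```

```text
t 1.87 pos [609.7 157.1 166.4] closeang 84.0 w 0.497 F [ 0.8  0.5 -0.3] gf 0.0
```

View pics/s2.png

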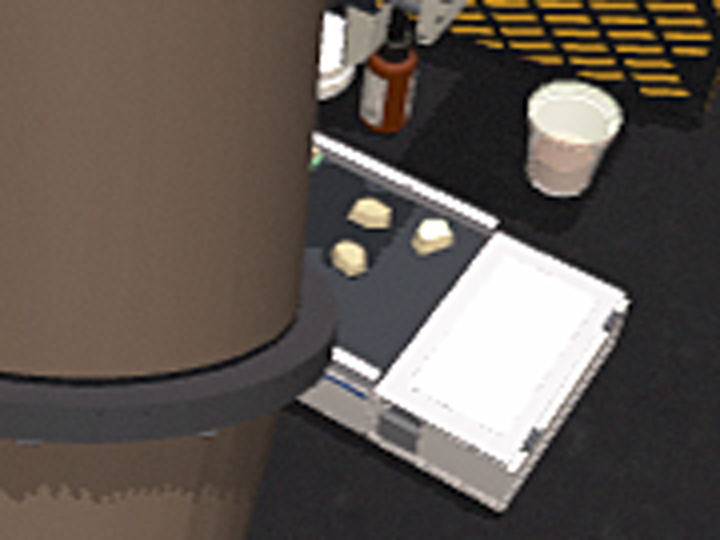

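The scene view shows the gripper over the green block, mostly hidden behind the arm. The notch shows at crop (400,428), which is full pixel (380,247). Next I'll grasp the green block.

Request:
{"api": "drive_tool", "payload": {"steps": [[0.5,0,1,-30,0],[0.5,0,0,-30,0],[0.5,0,0,-25,0],[0.5,0,0,-15,0],[0.5,0,0,-8,0],[0.5,0,0,0,0],[0.9,0,0,0,0],[0.9,0,0,0,0],[0.9,0,0,0,0],[0.9,0,0,0,0],[0.9,0,0,0,0]], "grip_force": 15}}

```text
clock: 2.88
position: [0.61, 0.1596, 0.0602]
ee_rot: [0.165, 3.135, 0.002]
force: [-1.1, -0.0, 6.2]
width: 0.268
gripper_force: 22.2
```

Request:
{"api": "drive_tool", "payload": {"steps": [[0.9,0,0,15,0],[0.9,0,0,30,0],[0.9,0,0,35,0],[0.9,0,0,10,0]]}}

```text
clock: 3.22
position: [0.6115, 0.1598, 0.1542]
ee_rot: [0.165, 3.131, 0.004]
force: [0.8, 0.6, 0.3]
width: 0.264
gripper_force: 21.5
```

Run:
```python
from h import *
st(); d=cam('scene'); t=cam('top')
save(t,'t3.png',(130,90,430,270),2.6)
for p in((246,148),(253,148),(238,147)): print('bottle base scene',ray(d,*p,0)*1e3)
for p in((240,95),): print('cap scene at .15',ray(d,*p,.15)*1e3)
for p in((180,128),): print('cap top at .15',ray(t,*p,.15)*1e3)
for p in ((28,85),(178,65),(207,283),(53,302)): print('tray corner',ray(t,p[0]/4+219.6,p[1]/4+129.6,.014)*1e3)
print('notch z43',ray(d,380,247,.043)*1e3, 'pred',plate(-75,-79))
```

```text
t 3.22 pos [611.5 159.8 154.2] closeang 84.0 w 0.264 F [0.8 0.6 0.3] gf 21.5
bottle base scene [635.43136881 515.72179924   0.        ]
bottle base scene [645.46562238 497.57666095   0.        ]
bottle base scene [ 6.27595534e+02  5.39120938e+02 -1.11022302e-13]
cap scene at .15 [677.99403684 542.72545975 150.        ]
cap top at .15 [648.0767228  522.36784795 150.        ]
tray corner [632.75276039 436.62203817  14.        ]
tray corner [648.33310331 334.97498576  14.        ]
tray corner [497.18107094 310.16356143  14.        ]
tray corner [483.02237183 412.14568473  14.        ]
notch z43 [468.89517309  20.45765276  43.        ] pred [478.39415449  21.18535997]
```

View pics/t3.png

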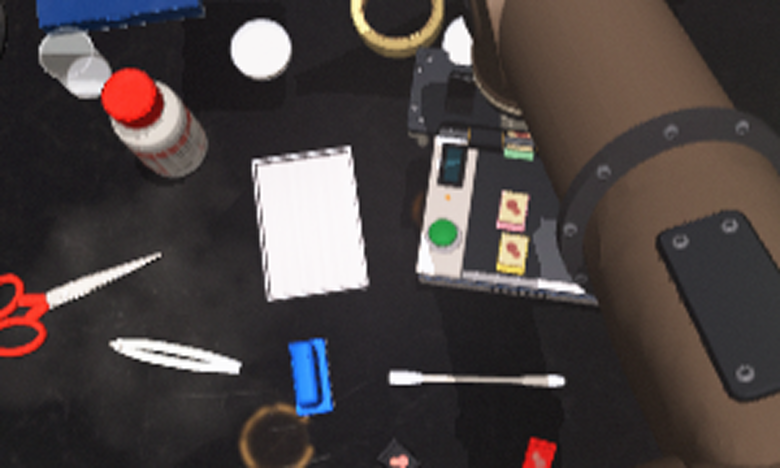

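The top view shows the green block lifted, with pink at crop (513,210) and yellow at (512,252) still on the deck. The tray is clear, and the bottle base near (180,160) is far enough away. Next I'll carry green to the tray's far end.

Request:
{"api": "drive_tool", "payload": {"steps": [[0.9,0,27,0,0.033],[0.9,0,27,0,0.033],[0.9,0,27,0,0.033],[0.9,0,27,0,0.033],[0.9,0,27,0,0.033],[0.9,0,27,0,0.033],[0.9,-2,27,-10,0.033],[0.9,-2,24,-20,0.033],[0.9,0,0,-30,0],[0.9,0,0,-30,0],[0.9,0,0,-30,0],[0.9,0,0,-15,0],[0.9,0,0,-8,0],[0.9,0,0,0,0],[0.6,0,0,0,0],[0.6,0,0,0,0],[0.6,0,0,0,0],[0.6,0,0,20,0],[0.6,0,0,35,0],[0.6,0,0,35,0]]}}

```text
clock: 4.98
position: [0.6036, 0.3711, 0.0941]
ee_rot: [0.249, -3.128, 0.004]
force: [0.6, 1.0, 0.4]
width: 0.399
gripper_force: 0.0
```

Run:
```python
from h import *
st()
t=cam('top')
for p in((513,210),(512,252)): print(ray(t,p[0]/2.6+130-.4,p[1]/2.6+90-.4,.061)*1e3)
```

```text
t 4.98 pos [603.6 371.1  94.1] closeang 99.1 w 0.399 F [0.6 1.  0.4] gf 0.0
[569.59500319 163.47538043  61.        ]
[526.71045412 164.08277831  61.        ]
```

Request:
{"api": "drive_tool", "payload": {"steps": [[0.5,-4,-26,15,-0.033],[0.5,-4,-26,15,-0.033],[0.5,-4,-26,10,-0.033],[0.5,-4,-26,0,-0.033],[0.5,-4,-26,0,-0.033],[0.5,-4,-26,0,-0.033],[0.5,-4,-26,0,-0.033],[0.5,-6,-26,0,-0.03],[0.5,0,0,-10,0],[0.5,0,0,-25,0],[0.5,0,0,-25,0],[0.5,0,0,-10,0],[0.5,0,0,-5,0],[0.5,0,0,0,0]]}}

```text
clock: 6.2
position: [0.5703, 0.1641, 0.0595]
ee_rot: [-0.159, -3.135, 0.002]
force: [-0.5, 0.3, 0.6]
width: 0.5
gripper_force: 0.0
```

Run:
```python
from h import *
st()
```

```text
t 6.2 pos [570.3 164.1  59.5] closeang 84.2 w 0.5 F [-0.5  0.3  0.6] gf 0.0
```

Request:
{"api": "drive_tool", "payload": {"steps": [[0.9,0,0,0,0],[0.9,0,0,0,0],[0.9,0,0,0,0],[0.9,0,0,0,0],[0.9,0,0,0,0],[0.9,0,0,15,0],[0.9,0,0,30,0],[0.9,0,0,30,0],[0.9,0,0,5,0],[0.9,-1,26,0,0.033],[0.9,-1,26,0,0.033],[0.9,-1,26,0,0.033],[0.9,-1,26,0,0.033],[0.9,-1,26,0,0.033],[0.9,-1,26,0,0.033],[0.9,-1,26,0,0.033],[0.9,0,26,0,0.03]]}}

```text
clock: 7.62
position: [0.5637, 0.3735, 0.1407]
ee_rot: [0.253, -3.131, -0.0]
force: [1.5, 0.4, -0.5]
width: 0.268
gripper_force: 14.8
```

Run:
```python
from h import *
st()
```

```text
t 7.62 pos [563.7 373.5 140.7] closeang 99.2 w 0.268 F [ 1.5  0.4 -0.5] gf 14.8
```

Request:
{"api": "drive_tool", "payload": {"steps": [[0.9,0,0,-30,0],[0.9,0,0,-35,0],[0.9,0,0,-35,0],[0.9,0,0,-20,0],[0.9,0,0,-11,0],[0.9,0,0,0,0],[0.6,0,0,0,0],[0.6,0,0,0,0],[0.6,0,0,0,0],[0.6,0,0,25,0],[0.6,0,0,35,0],[0.6,0,0,35,0],[0.5,-4,-26,20,-0.033],[0.5,-4,-26,0,-0.033],[0.5,-5,-26,0,-0.033],[0.5,-5,-26,0,-0.033],[0.5,-5,-26,0,-0.033],[0.5,-5,-26,0,-0.033],[0.5,-5,-26,0,-0.033],[0.5,-4,-27,0,-0.03]]}}

```text
clock: 9.28
position: [0.5267, 0.1624, 0.1252]
ee_rot: [0.162, 3.137, 0.001]
force: [0.6, -0.7, -0.2]
width: 0.498
gripper_force: 0.0
```

Request:
{"api": "drive_tool", "payload": {"steps": [[0.5,0,0,-20,0],[0.5,0,0,-25,0],[0.5,0,0,-12,0],[0.5,0,0,-5,0],[0.5,0,0,0,0]]}}

```text
clock: 9.7
position: [0.5265, 0.1631, 0.062]
ee_rot: [-0.16, -3.136, 0.001]
force: [0.8, -0.5, 0.6]
width: 0.502
gripper_force: 0.0
```

Run:
```python
from h import *
st()
```

```text
t 9.7 pos [526.5 163.1  62. ] closeang 84.2 w 0.502 F [ 0.8 -0.5  0.6] gf 0.0
```

Request:
{"api": "drive_tool", "payload": {"steps": [[0.5,0,0,-3,0],[0.9,0,0,0,0],[0.9,0,0,0,0],[0.9,0,0,0,0],[0.9,0,0,0,0],[0.9,0,0,0,0],[0.9,0,0,15,0],[0.9,0,0,35,0],[0.9,0,0,30,0],[0.9,-1,25,0,0.033],[0.9,-1,25,0,0.033],[0.9,-1,25,0,0.033],[0.9,-1,25,0,0.033],[0.9,-1,26,0,0.033],[0.9,-1,26,0,0.033],[0.9,-1,26,0,0.033],[0.9,-1,26,0,0.03]]}}

```text
clock: 11.12
position: [0.5188, 0.3684, 0.1398]
ee_rot: [0.252, -3.131, 0.0]
force: [0.1, -0.5, -0.2]
width: 0.27
gripper_force: 15.0
```

Run:
```python
from h import *
st()
```

```text
t 11.12 pos [518.8 368.4 139.8] closeang 99.2 w 0.27 F [ 0.1 -0.5 -0.2] gf 15.0
```

Request:
{"api": "drive_tool", "payload": {"steps": [[0.9,0,0,-30,0],[0.9,0,0,-35,0],[0.9,0,0,-35,0],[0.9,0,0,-20,0],[0.9,0,0,-10,0],[0.9,0,0,0,0],[0.6,0,0,0,0],[0.6,0,0,0,0],[0.6,0,0,0,0],[0.6,0,0,25,0],[0.6,0,0,35,0],[0.6,0,0,35,0],[0.6,0,0,25,0]]}}

```text
clock: 12.2
position: [0.5198, 0.3678, 0.1331]
ee_rot: [-0.249, 3.129, 0.003]
force: [0.2, -0.0, 0.2]
width: 0.399
gripper_force: 0.0
```

Request:
{"api": "drive_tool", "payload": {"steps": [[0.6,-8,-15,0,-0.12],[0.6,-8,-15,0,-0.12],[0.6,-8,-15,0,-0.12],[0.6,-8,-15,0,-0.12],[0.6,-8,-15,0,-0.12],[0.6,-8,-15,0,-0.12],[0.6,-8,-15,0,-0.12],[0.6,-8,-15,0,-0.12],[0.6,-8,-15,0,-0.12],[0.6,-8,-15,0,-0.12],[0.6,-8,-15,0,-0.12],[0.6,-8,-15,0,-0.12],[0.6,-8,-15,0,-0.12],[0.6,-8,-16,0,-0.12],[0.6,0,0,0,-0.04]]}}

```text
clock: 13.45
position: [0.4053, 0.1533, 0.1299]
ee_rot: [-2.221, -2.221, 0.002]
force: [0.1, 0.0, -0.2]
width: 0.399
gripper_force: 0.0
```

Run:
```python
from h import *
st(); print(observe()['joints'].round(2))
t=cam('top'); im=t['image']; save(t,'t4.png',(210,120,430,270),3.6)
V=im.min(2); m=np.zeros(V.shape,np.uint8); m[222:256,270:365]=(V[222:256,270:365]>110)
ys,xs=np.nonzero(m); print(len(xs))
n,l,s,c=cv2.connectedComponentsWithStats(m)
for i in range(1,n):
    if s[i,4]>8: print(s[i],c[i],(ray(t,*c[i],.005)*1e3).round(1), (ray(t,s[i,0]-.5,c[i][1],.005)*1e3).round(1),(ray(t,s[i,0]+s[i,2]-.5,c[i][1],.005)*1e3).round(1))
```

```text
t 13.45 pos [405.3 153.3 129.9] closeang 0.0 w 0.399 F [ 0.1  0.  -0.2] gf 0.0
[-0.86  0.26  0.45  2.17 -0.16  0.75 -0.3 ]
160
[316 222   7   8  32] [319.28125 225.28125] [433.  181.4   5. ] [432.9 191.5   5. ] [433.1 172.8   5. ]
[280 233  34   5 113] [293.04424779 235.08849558] [406.  250.6   5. ] [405.6 286.5   5. ] [406.7 196.4   5. ]
[316 239   3   7  15] [316.8 242.4] [387.4 187.4   5. ] [387.4 190.9   5. ] [387.5 182.9   5. ]
```

View pics/t4.png

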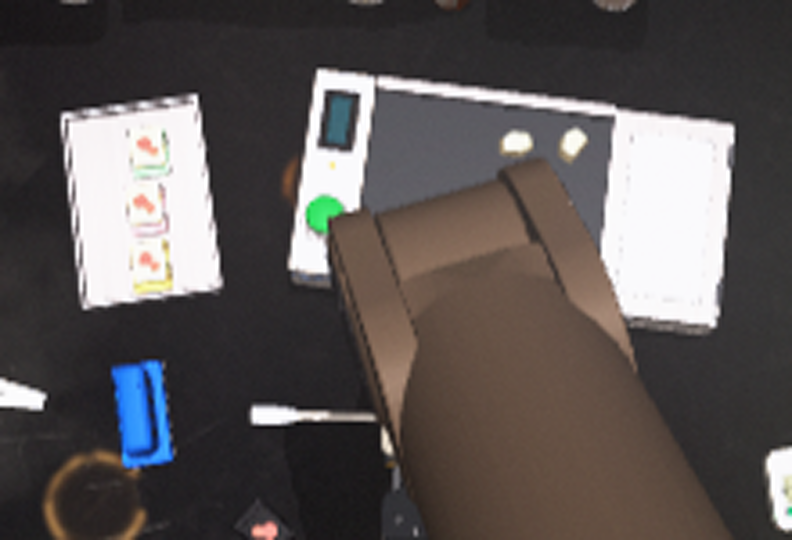

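All three blocks lie in the tray at crop (149,147), (147,206) and (149,262). The spatula's left end is at (252,413), unmoved. I'll grip it about 42 mm from its right end.

Request:
{"api": "drive_tool", "payload": {"steps": [[0.6,0,0,-35,0],[0.6,0,0,-35,0],[0.6,0,0,-30,0],[0.6,0,0,-15,0],[0.6,0,0,-8,0],[0.6,0,0,-4,0],[0.6,0,0,0,0],[1,0,0,0,0],[1,0,0,0,0],[1,0,0,0,0],[1,0,0,0,0],[1,0,0,0,0],[1,0,0,0,0]], "grip_force": 50}}

```text
clock: 14.58
position: [0.4074, 0.1566, 0.0032]
ee_rot: [2.21, 2.233, 0.002]
force: [-1.2, 0.5, 7.8]
width: 0.093
gripper_force: 50.0
```

Request:
{"api": "drive_tool", "payload": {"steps": [[1,0,0,25,0],[1,0,0,35,0],[1,0,0,30,0],[1,1,-10,0,0.12],[1,1,-10,0,0.12],[1,1,-11,0,0.12],[1,1,-11,0,0.12],[1,1,-11,0,0.12],[1,1,-11,0,0.12],[1,1,-11,0,0.12],[1,1,-11,0,0.12],[1,1,-11,0,0.12],[1,1,-11,0,0.12],[1,1,-11,0,0.12],[1,0,-11,0,0.12],[1,0,0,0,0.03],[1,0,0,0,0]]}}

```text
clock: 16.0
position: [0.4179, 0.0254, 0.0928]
ee_rot: [0.143, 3.138, -0.0]
force: [-0.4, -0.4, -0.5]
width: 0.092
gripper_force: 50.0
```

Run:
```python
from h import *
st(); d=cam('scene'); save(d,'s5.png',(270,150,450,285),4)
for p,q in(((628,298),(75,-150)),((513,465),(-75,-150)),((378,385),(-75,-60)),((495,228),(75,-60))):
    w=ray(d,p[0]/4+279.6,p[1]/4+139.6,.054)*1e3; print(w.round(1),plate(*q).round(1))
```

```text
t 16.0 pos [417.9  25.4  92.8] closeang 84.8 w 0.092 F [-0.4 -0.4 -0.5] gf 50.0
[614.2 -62.1  54. ] [620.1 -65.2]
[469.  -44.1  54. ] [470.9 -49.4]
[483.1  42.4  54. ] [480.4  40.1]
[628.7  27.5  54. ] [629.6  24.3]
```

View pics/s5.png

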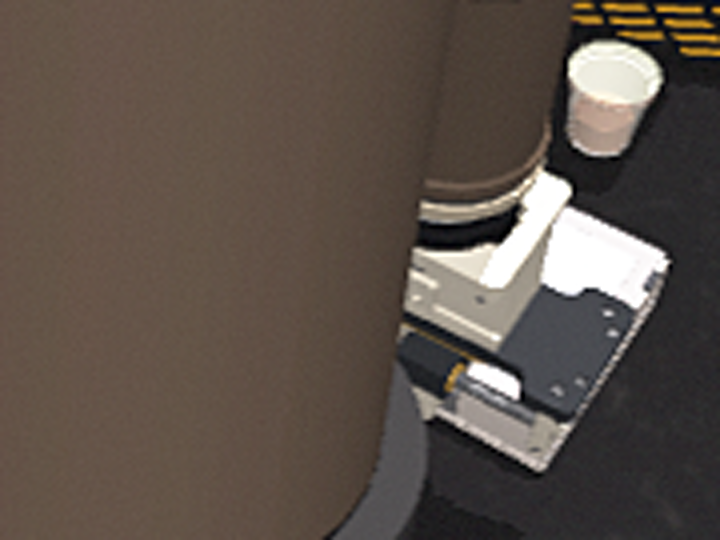

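The scene view shows the gripper low in front of the cover, but the arm hides the notch. I'm moving in by pose and watching the force.

Request:
{"api": "drive_tool", "payload": {"steps": [[1,0,2,-20,0],[1,0,2,-20,0],[1,0,0,-9,0],[1,0,0,0,0]]}}

```text
clock: 16.38
position: [0.4168, 0.0306, 0.0422]
ee_rot: [-0.144, -3.135, 0.001]
force: [-0.5, -0.8, 0.5]
width: 0.093
gripper_force: 50.0
```

Request:
{"api": "drive_tool", "payload": {"steps": [[1,10,-1,0,0],[1,10,-1,0,0],[1,5,-0.5,0,0],[1,0,0,0,0]]}}

```text
clock: 16.72
position: [0.4459, 0.0278, 0.0446]
ee_rot: [0.144, 3.135, 0.001]
force: [0.3, -0.5, -0.3]
width: 0.096
gripper_force: 50.0
```

Request:
{"api": "drive_tool", "payload": {"steps": [[1,8,-1,0,0],[1,6,-0.5,0,0],[1,0,0,0,0]]}}

```text
clock: 16.97
position: [0.4589, 0.0262, 0.0441]
ee_rot: [0.143, 3.136, 0.0]
force: [-0.3, 0.6, 0.4]
width: 0.094
gripper_force: 50.0
```

Request:
{"api": "drive_tool", "payload": {"steps": [[1,0,0,4,0],[1,0,0,4,0],[1,0,0,4,0],[1,0,0,4,0],[1,0,0,0,0]]}}

```text
clock: 17.38
position: [0.4569, 0.0263, 0.0605]
ee_rot: [0.143, 3.138, 0.0]
force: [-1.0, -0.9, -1.7]
width: 0.091
gripper_force: 50.0
```

Request:
{"api": "drive_tool", "payload": {"steps": [[1,-0.5,-4,9,0],[1,-0.5,-5,9,0],[1,-0.5,-5,8,0],[1,-0.5,-5,8,0],[1,-0.7,-7,7,0],[1,-0.7,-8,6,0],[1,-1,-9,4,0],[1,-1,-9,4,0],[1,0,0,0,0]]}}

```text
clock: 18.13
position: [0.4519, -0.0282, 0.1156]
ee_rot: [0.147, 3.137, -0.001]
force: [0.3, 0.1, -0.7]
width: 0.09
gripper_force: 50.0
```

Request:
{"api": "drive_tool", "payload": {"steps": [[1,-0.8,-8,1,0],[1,-0.8,-8,1,0],[1,-0.8,-8,0,0],[1,-0.5,-5,0,0],[1,0,0,0,0],[1,0,0,0,0]]}}

```text
clock: 18.63
position: [0.4489, -0.0519, 0.1166]
ee_rot: [-0.138, -3.138, -0.005]
force: [0.8, 14.6, 1.1]
width: 0.091
gripper_force: 50.8
```

Run:
```python
from h import *
st(); t=cam('top'); save(t,'t6.png',(300,130,430,260),4)
d=cam('scene'); save(d,'s6.png',(270,150,450,285),4)
a=cv2.imread('pics/t6.png');b=cv2.imread('pics/s6.png'); a=cv2.resize(a,(400,400));b=cv2.resize(b,(400,300))
cv2.imwrite('pics/m6.png',np.hstack([a,cv2.copyMakeBorder(b,0,100,0,0,0)]))
```

```text
t 18.63 pos [448.9 -51.9 116.6] closeang 85.0 w 0.091 F [ 0.8 14.6  1.1] gf 50.8
```

View pics/m6.png

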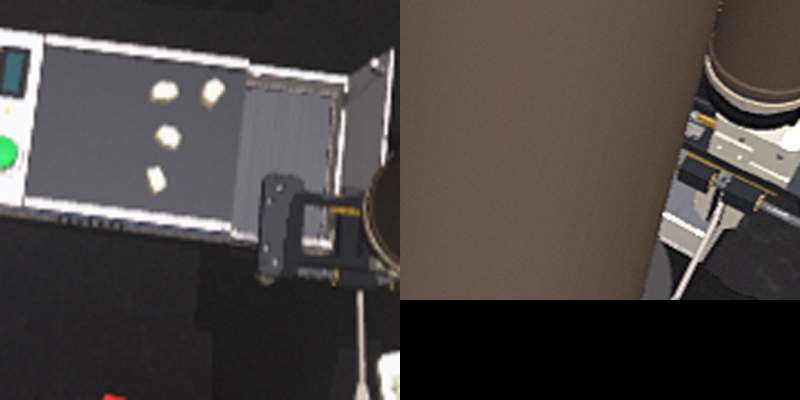

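The picture shows the cover standing open against its stop and four chips still on the deck, at left-panel pixels (163,91), (213,91), (168,136) and (157,180). Next I'll back out and lay the spatula down.

Request:
{"api": "drive_tool", "payload": {"steps": [[1,0,10,0,0],[1,0,12,0,0],[1,-20,8,0,0],[1,-22,5,0,0],[1,0,13,0,-0.12],[1,0,13,0,-0.12],[1,0,13,0,-0.12],[1,0,13,0,-0.12],[1,0,13,0,-0.12],[1,0,13,0,-0.12],[1,0,13,0,-0.12],[1,0,13,0,-0.12],[1,0,13,0,-0.12],[1,0,13,0,-0.12],[1,0,13,0,-0.12],[1,0,13,0,-0.12],[1,0,0,0,-0.03],[1,0,0,-30,0],[1,0,0,-30,0]]}}

```text
clock: 20.32
position: [0.4085, 0.1368, 0.0571]
ee_rot: [2.208, 2.232, 0.006]
force: [-0.2, 0.9, -0.3]
width: 0.09
gripper_force: 50.0
```

Request:
{"api": "drive_tool", "payload": {"steps": [[1,0,0,-25,0],[1,0,0,-15,0],[1,0,0,-6,0],[1,0,0,-4,0],[1,0,0,-2,0],[1,0,0,0,0]]}}

```text
clock: 20.82
position: [0.4072, 0.1362, 0.0051]
ee_rot: [2.211, 2.232, 0.001]
force: [1.1, 0.5, -0.1]
width: 0.096
gripper_force: 50.0
```

Run:
```python
from h import *
st()
```

```text
t 20.82 pos [407.2 136.2   5.1] closeang 0.5 w 0.096 F [ 1.1  0.5 -0.1] gf 50.0
```

Request:
{"api": "drive_tool", "payload": {"steps": [[1,0,0,-2,0],[0.7,0,0,0,0],[0.7,0,0,0,0],[0.6,0,0,20,0],[0.6,0,0,35,0],[0.6,0,0,35,0],[0.5,0,15,20,0.12],[0.5,0,15,0,0.12],[0.5,0,15,0,0.12],[0.5,0,15,0,0.12],[0.5,0,15,0,0.12],[0.5,0,15,0,0.12],[0.5,0,15,0,0.12],[0.5,0,15,0,0.12],[0.5,0,15,0,0.12],[0.5,0,15,0,0.12]]}}

```text
clock: 22.15
position: [0.4066, 0.287, 0.1131]
ee_rot: [0.554, 3.092, 0.0]
force: [-0.0, 0.5, 0.6]
width: 0.503
gripper_force: 0.0
```

Run:
```python
from h import *
st()
d=cam('top'); save(d,'t7.png',(210,120,430,270),3.6)
hsv=cv2.cvtColor(d['image'],cv2.COLOR_RGB2HSV);H,S,V=[hsv[...,i] for i in range(3)]
m=((H>95)&(H<125)&(S>120)&(V>60)).astype(np.uint8); m[:,:200]=0;m[:200]=0
n,l,s,c=cv2.connectedComponentsWithStats(m)
for i in range(1,n):
    if s[i,4]>40:
        r=cv2.minAreaRect(cv2.findContours((l==i).astype(np.uint8),0,2)[0][0]); print(s[i],r,(ray(d,*r[0],.02)*1e3).round(1))
        B=[(ray(d,*p,.02)[:2]*1e3).round(1).tolist() for p in cv2.boxPoints(r)]; print(B)
d=cam('scene');hsv=cv2.cvtColor(d['image'],cv2.COLOR_RGB2HSV);H,S,V=[hsv[...,i] for i in range(3)]
```

```text
t 22.15 pos [406.6 287.  113.1] closeang 69.7 w 0.503 F [-0.   0.5  0.6] gf 0.0
```

View pics/t7.png

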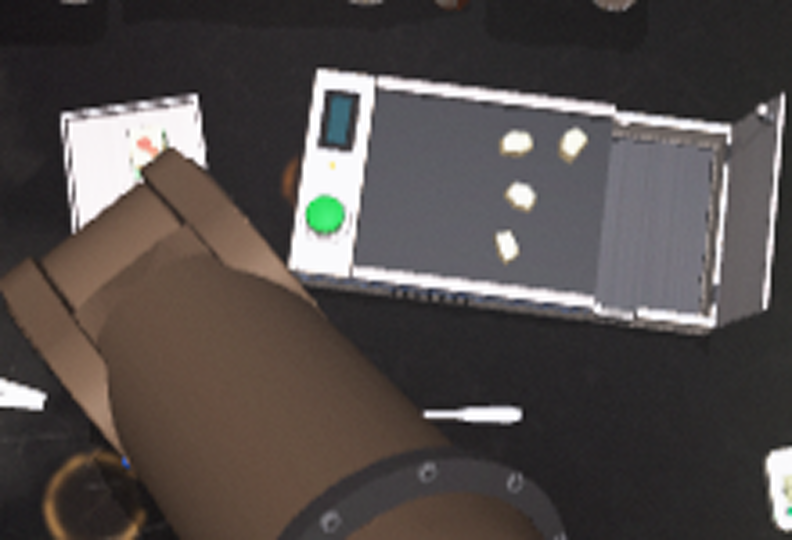

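The cover is open and the well is visible. The spatula lies flat with its end at (520,413), and the scraper is hidden but was last seen in place. I'll go on to it.

Request:
{"api": "drive_tool", "payload": {"steps": [[0.5,0,16,0,0.1],[0.5,0,16,0,0.1],[0.5,0,16,0,0.1],[0.5,-1,16,0,0.1],[0.5,0,15,0,0.1],[0.5,0,0,0,0],[0.5,0,0,-25,0],[0.5,0,0,-25,0]]}}

```text
clock: 22.92
position: [0.407, 0.3647, 0.0635]
ee_rot: [-0.208, 3.132, 0.002]
force: [0.5, -0.0, -0.5]
width: 0.498
gripper_force: 0.0
```

Run:
```python
from h import *
st()
for n in('scene','top'):
    d=cam(n)
    hsv=cv2.cvtColor(d['image'],cv2.COLOR_RGB2HSV);H,S,V=[hsv[...,i] for i in range(3)]
    m=((H>100)&(H<125)&(S>150)&(V>70)).astype(np.uint8)
    k,l,s,c=cv2.connectedComponentsWithStats(m)
    for i in range(1,k):
        if s[i,4]>6 and s[i,4]<800: print(n,s[i],(ray(d,*c[i],.016)*1e3).round(1))
```

```text
t 22.92 pos [407.  364.7  63.5] closeang 97.6 w 0.498 F [ 0.5 -0.  -0.5] gf 0.0
scene [296  74   4   5  11] [1022.5  568.1   16. ]
scene [316  81   4   4  10] [1022.8  488.    16. ]
scene [288 100   2   6   8] [871.7 512.9  16. ]
scene [350 102   6   3   8] [968.9 327.4  16. ]
scene [361 102   5   3   8] [986.3 297.4  16. ]
top [201  38   5   5  20] [961.2 519.7  16. ]
top [229  39   5   5  20] [959.6 441.   16. ]
```

Fully hidden, so I'm descending to grip and will judge by the width.

Request:
{"api": "drive_tool", "payload": {"steps": [[0.5,0,0,-20,0],[0.5,0,0,-15,0],[0.5,0,0,-4,0],[0.5,0,0,0,0],[1,0,0,0,0],[1,0,0,0,0],[1,0,0,0,0],[1,0,0,0,0],[1,0,0,0,0],[1,0,0,0,0]], "grip_force": 50}}

```text
clock: 23.85
position: [0.4061, 0.3657, 0.0245]
ee_rot: [-0.218, 3.133, 0.001]
force: [-0.8, -1.1, 6.6]
width: 0.239
gripper_force: 50.0
```

Request:
{"api": "drive_tool", "payload": {"steps": [[1,0,0,25,0],[1,0,0,35,0],[1,0,0,35,0],[1,0,0,30,0],[1,15,-19,0,-0.02],[1,15,-19,0,-0.02],[1,16,-19,0,-0.02],[1,16,-19,0,-0.02],[1,16,-19,0,-0.02],[1,16,-19,0,-0.02],[1,16,-19,0,-0.02],[1,16,-19,0,-0.02],[1,16,-19,0,-0.02],[1,16,-19,0,-0.02],[1,15,-18,0,-0.02],[1,15,-18,0,-0.023],[1,0,0,-30,0],[1,0,0,0,0]]}}

```text
clock: 25.35
position: [0.5922, 0.1366, 0.1148]
ee_rot: [-0.168, -3.132, 0.004]
force: [-1.9, 0.4, -3.2]
width: 0.236
gripper_force: 50.0
```

Run:
```python
from h import *
st(); d=cam('top'); save(d,'t8.png',(270,120,430,240),5)
```

```text
t 25.35 pos [592.2 136.6 114.8] closeang 83.9 w 0.236 F [-1.9  0.4 -3.2] gf 50.0
```

View pics/t8.png

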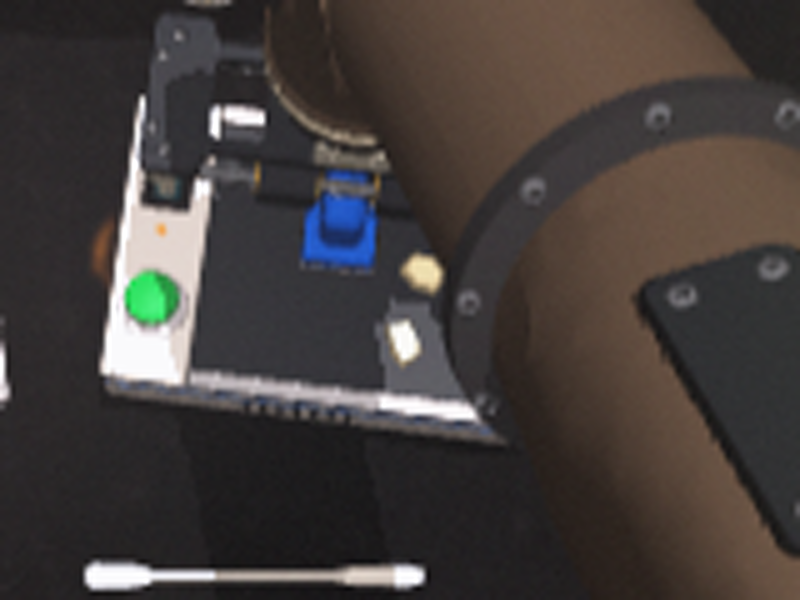

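The scraper is held square above the deck at (342,225), behind the chips at (423,272) and (403,342). Next I'll lower it onto the deck.

Request:
{"api": "drive_tool", "payload": {"steps": [[1,0,1,-20,0],[1,0,1,-12,0],[1,0,0,-3,0],[1,0,0,0,0]]}}

```text
clock: 25.73
position: [0.5927, 0.1418, 0.0832]
ee_rot: [-0.161, -3.135, 0.001]
force: [0.4, -0.6, -0.1]
width: 0.231
gripper_force: 50.0
```

Request:
{"api": "drive_tool", "payload": {"steps": [[1,0,0,-2,0],[1,0,0,0,0]]}}

```text
clock: 25.9
position: [0.594, 0.1416, 0.0824]
ee_rot: [0.162, 3.137, 0.001]
force: [-0.6, 0.1, -0.9]
width: 0.239
gripper_force: 50.0
```

Request:
{"api": "drive_tool", "payload": {"steps": [[1,0,0,-2,0],[1,0,0,0,0],[1,0,0,0,0]]}}

```text
clock: 26.15
position: [0.5938, 0.1412, 0.08]
ee_rot: [0.163, 3.137, 0.0]
force: [-0.4, 0.2, -2.0]
width: 0.239
gripper_force: 50.0
```

Request:
{"api": "drive_tool", "payload": {"steps": [[1,0,0,-1,0],[1,0,0,0,0],[1,0,0,0,0]]}}

```text
clock: 26.4
position: [0.5938, 0.1412, 0.0788]
ee_rot: [0.163, 3.137, 0.0]
force: [0.2, 0.8, -1.1]
width: 0.24
gripper_force: 50.0
```

Request:
{"api": "drive_tool", "payload": {"steps": [[1,0,0,-1,0],[1,0,0,0,0],[1,0,0,0,0]]}}

```text
clock: 26.65
position: [0.5938, 0.1413, 0.0786]
ee_rot: [0.163, 3.137, 0.0]
force: [-3.6, -0.6, 7.9]
width: 0.239
gripper_force: 50.0
```

Request:
{"api": "drive_tool", "payload": {"steps": [[1,0,0,-1,0],[1,0,0,0,0],[1,0,0,0,0]]}}

```text
clock: 26.9
position: [0.5938, 0.1413, 0.0785]
ee_rot: [0.163, 3.137, 0.001]
force: [-7.4, -2.3, 16.8]
width: 0.238
gripper_force: 50.0
```

Request:
{"api": "drive_tool", "payload": {"steps": [[1,0,0,1,0],[1,-0.5,-5,0.3,0],[1,-0.8,-8,0,0],[1,-0.8,-8,0,0],[1,-0.8,-8,0,0],[1,-0.9,-8,0,0],[1,-0.9,-8,0,0],[1,-0.9,-8,0,0],[1,0,0,0,0]]}}

```text
clock: 27.65
position: [0.5887, 0.0855, 0.0786]
ee_rot: [0.167, 3.136, -0.001]
force: [-0.6, -2.9, 7.9]
width: 0.239
gripper_force: 50.0
```

Request:
{"api": "drive_tool", "payload": {"steps": [[1,-0.8,-8,0,0],[1,-0.8,-8,0,0],[1,-0.8,-8,0,0],[1,-0.8,-8,0,0],[1,-0.8,-8,0,0],[1,-0.6,-6,0,0],[1,0,0,0,0],[1,0,0,0,0]]}}

```text
clock: 28.32
position: [0.584, 0.0398, 0.0786]
ee_rot: [0.166, 3.136, -0.002]
force: [-0.8, -1.8, 7.2]
width: 0.234
gripper_force: 50.0
```

Run:
```python
from h import *
st(); d=cam('top'); save(d,'t9.png',(290,120,430,240),4)
e=cam('scene'); save(e,'s9.png',(310,150,450,270),4)
cv2.imwrite('pics/m9.png',cv2.resize(np.hstack([cv2.imread('pics/t9.png'),cv2.imread('pics/s9.png')]),(800,343)))
```

```text
t 28.32 pos [584.   39.8  78.6] closeang 83.9 w 0.234 F [-0.8 -1.8  7.2] gf 50.0
```

View pics/m9.png

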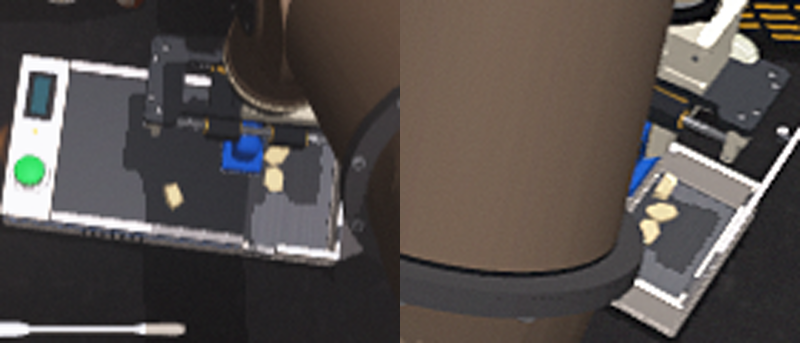

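Three chips are down in the well, at right-panel pixels (664,185), (661,212) and (650,231). One remains on the deck at left-panel (174,194), so I'll take the second lane.

Request:
{"api": "drive_tool", "payload": {"steps": [[1,0,0,20,0],[1,0,5,15,0],[1,-6,15,0,0],[1,-8,17,0,0],[1,-8,17,0,0],[1,-8,17,0,0],[1,-8,17,0,0],[1,-8,17,0,0],[1,0,0,-15,0],[1,0,0,-15,0],[1,0,0,-3,0],[1,0,0,0,0],[1,0,0,0,0]]}}

```text
clock: 29.5
position: [0.5402, 0.1472, 0.0812]
ee_rot: [0.165, 3.132, 0.003]
force: [4.3, 3.0, 7.6]
width: 0.237
gripper_force: 50.0
```

Request:
{"api": "drive_tool", "payload": {"steps": [[1,0,0,-1,0],[1,0,0,0,0],[1,0,0,0,0]]}}

```text
clock: 29.75
position: [0.5403, 0.1472, 0.081]
ee_rot: [0.165, 3.132, 0.003]
force: [2.4, 1.4, 14.6]
width: 0.238
gripper_force: 50.0
```

Run:
```python
from h import *
st(); d=cam('top'); save(d,'t10.png',(290,130,390,220),8)
```

```text
t 29.75 pos [540.3 147.2  81. ] closeang 84.0 w 0.238 F [ 2.4  1.4 14.6] gf 50.0
```

View pics/t10.png

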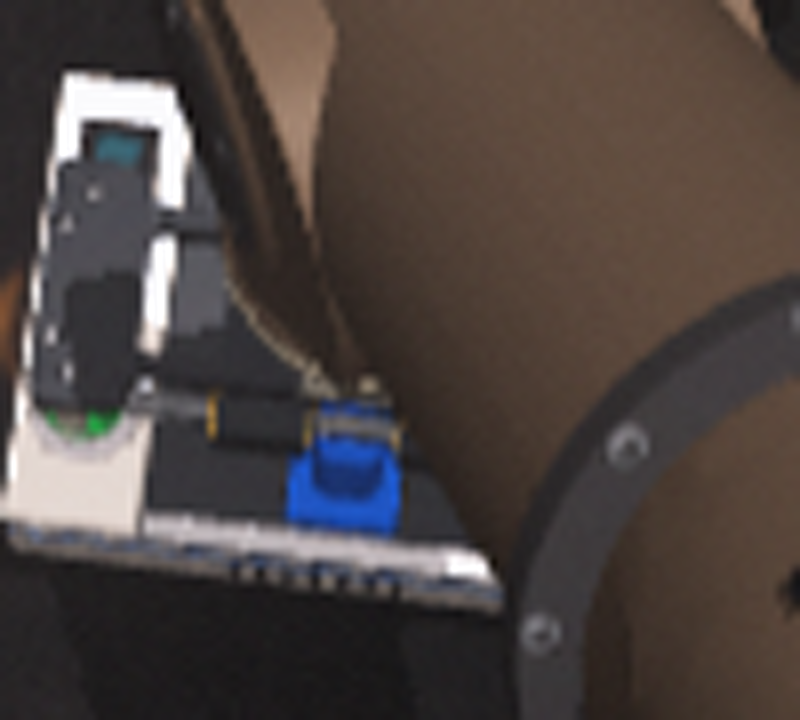

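The foot's near edge sits on the front rail at (340,530). I'll lift, shift inward and re-seat it.

Request:
{"api": "drive_tool", "payload": {"steps": [[1,0,0,14,0],[1,5,-0.5,0,0],[1,5,-0.5,0,0],[1,0,0,-10,0],[1,0,0,-4,0],[1,0,0,0,0],[1,0,0,0,0]]}}

```text
clock: 30.38
position: [0.547, 0.1456, 0.0781]
ee_rot: [-0.164, -3.136, 0.001]
force: [-2.7, -1.7, 8.2]
width: 0.236
gripper_force: 50.0
```

Request:
{"api": "drive_tool", "payload": {"steps": [[1,0,0,-1.5,0],[1,0,0,0,0],[1,0,0,0,0]]}}

```text
clock: 30.63
position: [0.5469, 0.1457, 0.0777]
ee_rot: [-0.164, -3.136, 0.001]
force: [-8.4, -2.0, 22.3]
width: 0.238
gripper_force: 50.0
```

Request:
{"api": "drive_tool", "payload": {"steps": [[1,0,0,1,0],[1,-0.5,-5,0.2,0],[1,-0.8,-8,0,0],[1,-0.8,-8,0,0],[1,-0.8,-8,0,0],[1,-0.9,-8,0,0],[1,-0.9,-8,0,0],[1,-0.9,-8,0,0],[1,-0.8,-8,0,0],[1,-0.8,-8,0,0],[1,-0.8,-8,0,0],[1,-0.8,-8,0,0],[1,-0.8,-8,0,0],[1,-0.8,-8,0,0],[1,-0.4,-4,0,0],[1,0,0,0,0],[1,0,0,0,0]]}}

```text
clock: 32.05
position: [0.5368, 0.0412, 0.0788]
ee_rot: [0.164, 3.137, 0.0]
force: [-0.4, -0.2, -0.8]
width: 0.236
gripper_force: 50.0
```

Request:
{"api": "drive_tool", "payload": {"steps": [[1,0,0,25,0],[1,0,10,25,0],[1,0,30,10,0],[1,-8,35,0,0],[1,-10,35,0,0],[1,-10,35,0,0],[1,-10,35,0,0],[1,-10,30,0,0]]}}

```text
clock: 32.72
position: [0.4876, 0.2547, 0.1389]
ee_rot: [0.16, 3.137, 0.002]
force: [1.1, -0.3, -1.1]
width: 0.236
gripper_force: 50.0
```

Run:
```python
from h import *
st(); d=cam('top'); save(d,'t11.png',(290,120,430,240),4)
e=cam('scene'); save(e,'s11.png',(310,150,450,270),4)
cv2.imwrite('pics/m11.png',cv2.resize(np.hstack([cv2.imread('pics/t11.png'),cv2.imread('pics/s11.png')]),(800,343)))
```

```text
t 32.72 pos [487.6 254.7 138.9] closeang 84.2 w 0.236 F [ 1.1 -0.3 -1.1] gf 50.0
```

View pics/m11.png

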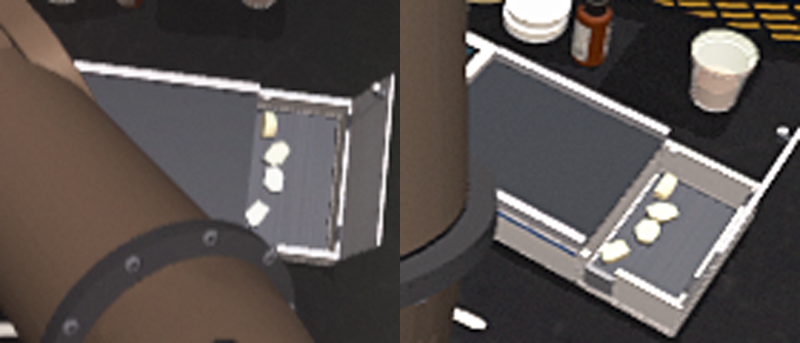

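The deck is clear, and all four chips lie in the well at right-panel pixels (665,186), (661,211), (648,231) and (613,250). The scraper can go back on the worktop.

Request:
{"api": "drive_tool", "payload": {"steps": [[1,-17,22,0,0],[1,-17,22,0,0],[1,-17,22,0,0],[1,-17,22,0,0],[1,-15,20,0,0],[1,0,0,-30,0],[1,0,0,-35,0],[1,0,0,-30,0],[1,0,0,-13,0],[1,0,0,-4,0],[1,0,0,0,0],[1,0,0,0,0]]}}

```text
clock: 33.82
position: [0.4061, 0.3598, 0.0275]
ee_rot: [0.163, 3.137, 0.001]
force: [1.0, 0.1, -1.1]
width: 0.233
gripper_force: 50.0
```

Request:
{"api": "drive_tool", "payload": {"steps": [[1,0,0,-1,0],[1,0,0,-1,0],[1,0,0,0,0]]}}

```text
clock: 34.07
position: [0.4062, 0.3597, 0.0256]
ee_rot: [0.163, 3.136, 0.002]
force: [0.1, 0.6, -0.6]
width: 0.233
gripper_force: 50.0
```

Request:
{"api": "drive_tool", "payload": {"steps": [[1,0,0,-1,0],[1,0,0,-1,0],[1,0,0,0,0]]}}

```text
clock: 34.32
position: [0.406, 0.3596, 0.0237]
ee_rot: [0.163, 3.137, 0.001]
force: [-2.6, -2.2, 9.7]
width: 0.238
gripper_force: 50.0
```

Request:
{"api": "drive_tool", "payload": {"steps": [[0.75,0,0,0,0],[0.6,0,0,0,0],[0.6,0,0,0,0],[0.6,0,0,15,0],[0.6,0,0,35,0],[0.6,0,0,35,0],[1,0,0,35,0],[1,0,0,20,0]]}}

```text
clock: 34.98
position: [0.4066, 0.3601, 0.1664]
ee_rot: [0.163, 3.135, 0.005]
force: [1.2, 0.5, 0.0]
width: 0.302
gripper_force: 0.0
```

Request:
{"api": "drive_tool", "payload": {"steps": [[1,6,-24,5,0],[1,6,-24,5,0],[1,6,-24,5,0],[1,6,-24,5,0],[1,6,-24,0,0],[1,6,-24,0,0],[1,6,-24,0,0],[1,6,-24,0,0],[1,6,-24,0,0],[1,6,-24,0,0],[1,6,-24,0,0],[1,6,-24,0,0],[1,6,-24,0,0],[1,6,-24,0,0],[1,6,-24,0,0],[1,6,-24,0,0],[1,6,-24,0,0],[1,6,-24,0,0],[1,6,-24,0,0],[1,0,-8,0,0]]}}

```text
clock: 36.65
position: [0.5203, -0.1089, 0.1828]
ee_rot: [0.169, 3.136, -0.003]
force: [0.3, -1.3, 0.7]
width: 0.009
gripper_force: 0.0
```

Run:
```python
from h import *
st(); print(observe()['joints'].round(2))
```

```text
t 36.65 pos [ 520.3 -108.9  182.8] closeang 83.8 w 0.009 F [ 0.3 -1.3  0.7] gf 0.0
[-0.01  0.33  0.15  1.87 -0.06  0.95  1.63]
```

Request:
{"api": "drive_tool", "payload": {"steps": [[1,0,0,-25,0],[1,0,0,-25,0],[1,0,0,-15,0],[1,1,11,0,0],[1,1,11,0,0],[1,1.2,12,1,0],[1,1.2,12,1,0],[1,0,0,0,0]]}}

```text
clock: 37.32
position: [0.5254, -0.0546, 0.121]
ee_rot: [0.156, 3.135, 0.003]
force: [0.9, -0.2, 0.5]
width: 0.01
gripper_force: 0.0
```

Request:
{"api": "drive_tool", "payload": {"steps": [[1,1,10,-3,0],[1,1,10,-3,0],[1,1,9,-5,0],[1,1,9,-6,0],[1,0.7,7,-8,0],[1,0.7,7,-8,0],[1,0,0,0,0]]}}

```text
clock: 37.9
position: [0.5286, -0.0048, 0.0847]
ee_rot: [-0.16, -3.135, -0.001]
force: [0.2, 0.7, 0.2]
width: 0.005
gripper_force: 0.0
```

Run:
```python
from h import *
st(); d=cam('top'); save(d,'t12.png',(340,120,440,240),3.3)
e=cam('scene'); save(e,'s12.png',(310,130,450,280),3)
a=cv2.imread('pics/t12.png');b=cv2.imread('pics/s12.png');h=min(a.shape[0],b.shape[0])
cv2.imwrite('pics/m12.png',np.hstack([a[:h],b[:h]]))
```

```text
t 37.9 pos [528.6  -4.8  84.7] closeang 84.2 w 0.005 F [0.2 0.7 0.2] gf 0.0
```

View pics/m12.png

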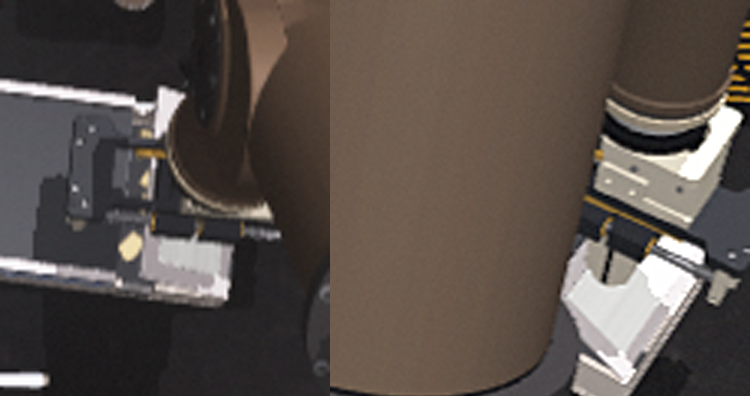

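The cover is about 0.5 rad from shut and follows the fingers. I've used all my views, so the rest goes by force and numbers.

Request:
{"api": "drive_tool", "payload": {"steps": [[1,0.4,4,-9,0],[1,0.6,6,-7,0],[1,0.8,7,-2,0],[1,0.2,2,-4,0],[1,0,0,-4,0],[1,0,0,0,0]]}}

```text
clock: 38.5
position: [0.5311, 0.0127, 0.0599]
ee_rot: [-0.162, -3.136, -0.0]
force: [-0.8, -0.3, 0.1]
width: 0.002
gripper_force: 0.0
```

Request:
{"api": "drive_tool", "payload": {"steps": [[1,0,0,-2,0],[1,0,0,-2,0],[1,0,0,-1,0],[1,0,0,0,0]]}}

```text
clock: 38.83
position: [0.5315, 0.0121, 0.0556]
ee_rot: [0.164, 3.137, -0.0]
force: [-0.4, -0.6, 0.0]
width: 0.009
gripper_force: 0.0
```

Request:
{"api": "drive_tool", "payload": {"steps": [[1,0,0,-1,0],[1,0,0,-1,0],[1,0,0,0,0]]}}

```text
clock: 39.08
position: [0.5316, 0.0121, 0.0542]
ee_rot: [0.163, 3.137, 0.0]
force: [-2.3, -0.2, 6.5]
width: 0.002
gripper_force: 3.5
```

Request:
{"api": "drive_tool", "payload": {"steps": [[1,0,0,-1,0],[1,0,0,-1,0],[1,0,0,0,0]]}}

```text
clock: 39.33
position: [0.5318, 0.0121, 0.0538]
ee_rot: [0.164, 3.136, 0.001]
force: [-8.0, -0.2, 29.6]
width: 0.004
gripper_force: 14.6
```

Request:
{"api": "drive_tool", "payload": {"steps": [[1,0,0,15,0],[1,0,0,25,0],[1,0,10,25,0],[1,1,23,0,0],[1,1,23,0,0],[1,1,23,0,0],[1,1,23,0,0],[1,1,23,0,0],[1,1,23,0,0],[1,1,23,0,0],[1,1,23,0,0],[1,0,27,0,0],[1,0,0,0,0]]}}

```text
clock: 40.42
position: [0.5386, 0.24, 0.1167]
ee_rot: [-0.153, -3.138, -0.006]
force: [-0.2, 0.6, 0.6]
width: 0.002
gripper_force: 0.0
```

Run:
```python
from h import *
st()
a=cv2.imread('pics/top0.png'); a=cv2.resize(a,(640,400),interpolation=cv2.INTER_AREA)[...,::-1]
d=cam('top'); b=d['image']
for n,im in(('start',a),('now',b)):
    # brightness samples over cover in plate axes
    print(n)
    for x in(-50,0,50):
        print(x,[int(im[int(round(v)),int(round(u))].mean()) for u,v in (proj(d,np.r_[plate(x,y)/1e3+[0,.002],.054]) for y in(-165,-158,-148,-140,-120,-100,-80,-66,-52,-30,0,40))])
# deck leftovers
V=b.min(2); print('spat/scraper')
hsv=cv2.cvtColor(b,cv2.COLOR_RGB2HSV)
m=((hsv[...,0]>100)&(hsv[...,0]<125)&(hsv[...,1]>150)&(hsv[...,2]>70)).astype(np.uint8); m[:200]=0;m[:,:200]=0
n,l,s,c=cv2.connectedComponentsWithStats(m)
for i in range(1,n):
    if s[i,4]>30: print(s[i],(ray(d,*c[i],.016)*1e3).round())
m=(V>110).astype(np.uint8); m[:215]=0;m[262:]=0;m[:,:265]=0;m[:,400:]=0
n,l,s,c=cv2.connectedComponentsWithStats(m)
for i in range(1,n):
    if s[i,4]>30: print('white',s[i],(ray(d,*c[i],.005)*1e3).round())
```

```text
t 40.42 pos [538.6 240.  116.7] closeang 84.4 w 0.002 F [-0.2  0.6  0.6] gf 0.0
start
-50 [56, 57, 133, 249, 250, 250, 249, 252, 106, 105, 103, 103]
0 [55, 56, 252, 248, 250, 250, 250, 251, 103, 103, 250, 100]
50 [52, 51, 141, 246, 250, 250, 250, 240, 97, 212, 143, 96]
now
-50 [54, 53, 118, 249, 250, 250, 64, 78, 81, 86, 89, 88]
0 [53, 56, 249, 248, 250, 250, 250, 249, 68, 67, 70, 64]
50 [49, 51, 137, 246, 250, 250, 250, 249, 94, 92, 90, 77]
spat/scraper
[244 220  17  31 393] [404. 358.  16.]
white [287 233  16   5  64] [407. 249.   5.]
```

The cover reads the same as it did shut at the start, and the deck is clear of chips. Next is the plunger.

Request:
{"api": "drive_tool", "payload": {"steps": [[1,0,-6,-15,0],[1,0,0,-12,0],[1,0,0,0,0],[1,0,0,-4,0],[1,0,0,-3,0],[1,0,0,-2,0],[1,0,0,-2,0],[1,0,0,0,0]]}}

```text
clock: 41.13
position: [0.5398, 0.2267, 0.0789]
ee_rot: [0.164, 3.137, -0.0]
force: [-0.8, -3.5, 4.8]
width: 0.005
gripper_force: 2.4
```

Request:
{"api": "drive_tool", "payload": {"steps": [[1,0,0,-1,0],[1,0,0,-1,0],[1,0,0,0,0]]}}

```text
clock: 41.38
position: [0.5399, 0.2268, 0.0772]
ee_rot: [0.164, 3.137, -0.0]
force: [-0.7, -3.2, 6.2]
width: 0.002
gripper_force: 2.9
```

Request:
{"api": "drive_tool", "payload": {"steps": [[1,0,0,-1,0],[1,0,0,-1,0],[1,0,0,0,0],[1,0,0,0,0]]}}

```text
clock: 41.72
position: [0.5401, 0.2268, 0.0767]
ee_rot: [0.164, 3.136, 0.001]
force: [-5.6, -4.9, 19.8]
width: 0.007
gripper_force: 10.4
```

Request:
{"api": "drive_tool", "payload": {"steps": [[1,0,0,-1,0],[1,0,0,0,0],[1,0,0,0,0],[1,0,0,0,0]]}}

```text
clock: 42.05
position: [0.5401, 0.2268, 0.0764]
ee_rot: [0.164, 3.136, 0.001]
force: [-8.4, -6.0, 29.3]
width: 0.002
gripper_force: 14.4
```

Request:
{"api": "drive_tool", "payload": {"steps": [[1,0,0,8,0],[1,0,0,25,0],[1,0,0,35,0],[1,0,0,35,0],[1,-15,30,20,0],[1,-20,30,0,0],[1,-20,30,0,0],[1,-20,30,0,0],[1,-20,30,0,0],[1,-20,30,0,0],[1,-20,30,0,0],[1,-20,30,0,0],[1,-20,30,0,0],[1,-20,20,0,0],[1,0,0,0,0]]}}

```text
clock: 43.3
position: [0.3373, 0.5235, 0.1966]
ee_rot: [-0.148, -3.134, -0.005]
force: [0.0, -0.6, -0.8]
width: 0.007
gripper_force: 0.0
```

Run:
```python
from h import *
st(); d=cam('top'); b=d['image']; V=b.min(2)
for x in(-50,0,50):
    print(x,[int(b[int(round(v)),int(round(u))].mean()) for u,v in (proj(d,np.r_[plate(x,y)/1e3+[0,.002],.054]) for y in(-165,-158,-148,-140,-120,-100,-80,-66,-52,-30,0,40,80,100))])
m=(V>110).astype(np.uint8); m[:215]=0;m[262:]=0;m[:,:265]=0;m[:,400:]=0
n,l,s,c=cv2.connectedComponentsWithStats(m)
for i in range(1,n):
    if s[i,4]>30:
        r=cv2.minAreaRect(cv2.findContours((l==i).astype(np.uint8),0,2)[0][0]); p=cv2.boxPoints(r)
        P=[ray(d,*q,.005)*1e3 for q in p]; print('white',s[i],(ray(d,*c[i],.005)*1e3).round(),np.linalg.norm(P[1]-P[0]).round(),np.linalg.norm(P[2]-P[1]).round())
# blocks in tray: saturated pixels
hsv=cv2.cvtColor(b,cv2.COLOR_RGB2HSV); m=((hsv[...,1]>60)&(hsv[...,2]>120)).astype(np.uint8); m[:140]=0;m[215:]=0;m[:,:225]=0;m[:,275:]=0
print(m.sum(), sorted([(int(v),int(u)) for v,u in np.argwhere(m)])[::12])
```

```text
t 43.3 pos [337.3 523.5 196.6] closeang 84.6 w 0.007 F [ 0.  -0.6 -0.8] gf 0.0
-50 [55, 54, 122, 249, 250, 250, 250, 250, 105, 103, 103, 102, 102, 101]
0 [54, 56, 249, 248, 250, 250, 250, 249, 102, 102, 100, 99, 98, 97]
50 [51, 53, 136, 246, 250, 250, 250, 249, 95, 97, 95, 93, 93, 94]
white [287 232  68   6 210] [408. 179.   5.] 13.0 178.0
87 [(158, 249), (161, 251), (176, 247), (188, 255), (192, 256), (197, 257), (199, 250), (200, 252)]
```

```bash
python3 -c "
from h import *
print(arm.sign_off())"
```

```text
the job is handed in; nothing more can be done
None
```

I handed the job in at about 43 s: all three blocks are in the tray, all four chips in the well, the cover shut, the plunger pressed to its stop, and both tools back on the worktop. The closing steps were confirmed by force readings and image measurements, because my picture views had run out; the judge's verdict is not shown.

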